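# Find the flat on the mixer drive shaft and hold the collar on it

## Task

First pinch the upright shaft of the small mixer drive, feel for its milled set-screw flat and turn the shaft by hand until the flat faces the window between the two yellow posts. Then take the blue collar out of the tray, slide it down the shaft with its set-screw boss in that window until it sits fully home on the shoulder, and finish still gripping it and pressing it lightly down, so that a colleague can tighten the screw. Leave everything else on the bench where it is.

Things in the scene. Friction and masses are not known exactly. Their poses are not given: they have to be found in the camera images.
- drive: Mixer drive fixed to the bench: aluminium gearbox 150 x 130 mm, top face 60 mm above the bench, bearing cover 60 mm across up to 69 mm, blue motor at its back. Origin: underside, straight below the shaft. x axis: level, from the shaft to the window (roughly away from the robot); z up. The drive itself does not move; only its upright shaft turns.
- shaft_top (a point): Centre of the shaft's top end, 135 mm above the bench, fixed on the axis (axes as the drive's, it does not turn). Dark steel shaft, 28 mm diameter, 60 mm long above the shoulder, top 3 mm chamfered; one brass-coloured flat along its whole length, 9 mm from the axis: 23 mm thick across the flat, else 28; pads d deg off square to it (d up to 50) close to 14 + 14*cos(50-d) mm.
- seat (a point): Centre of the shoulder (disc 40 mm across) that the collar sits on, on the shaft axis, 75 mm above the bench. The shaft turns about this vertical axis against slight friction (0.06 N m) and stays where left; no stop within reach of this job. At the start its flat points 30 to 110 deg counterclockwise (seen from above) from the window direction, so it must be turned clockwise by that much.
- window (a point): Middle of the window between the two yellow posts, 37 mm from the shaft axis along the drive's x, 86 mm above the bench. The posts stand 24 mm apart, are 12 mm long (31 to 43 mm from the axis) and 7 mm wide, and reach to 95 mm above the bench. Axes as the drive's.
- collar: Blue metal collar, lying in the tray: ring 48 mm across, 22 mm tall, about 0.16 kg, with a boss 16 mm wide reaching 42 mm from its axis along its x. Origin: bore centre at the underside; z up. D-shaped bore 31 mm across, its flat towards the boss, 10.2 mm from the axis; goes on with its flat within about 5 deg of the shaft's. Seated, its axes match the drive's. Grip it along its y (48 mm).
- screw (a point): Point in the boss 37 mm from the collar's axis along its x, 11 mm above its underside; seated, it coincides with the window point.
- tray: Fixed white parts tray 260 x 220 mm, walls 15 mm high and 5 mm thick, floor 5 mm above the bench. Origin: centre of its underside.
- bottle: Bystander, leave alone: amber bottle, 60 mm across, 150 mm tall.
- jar: Bystander, leave alone: clear jar, 70 mm across, 90 mm tall.
- screwdriver: Bystander, leave alone: screwdriver, 180 mm long, lying on the bench.
- brush: Bystander, leave alone: brush, 200 mm long, lying on the bench.
- spacer: Bystander, leave alone: steel spacer ring in the tray, 32 mm across, 14 mm tall, no boss.
- bush: Bystander, leave alone: brass bush in the tray, 28 mm across, 18 mm tall, no boss.
There are look-alikes about, which are no part of the job. There is more than one size of the collar; the job needs the middle-sized.

How it is judged:
On the way, in this order (a step that is already met when the one before it is completed fails the run):
1. the fingers have pinched the drive's shaft (contact force between the fingers and drive above 5 N and contact force between the fingers and collar below 0.5 N and distance of collar from where it was at the start of the episode below 0.03 m), for 0.3 s.
2. the collar has been lifted out of the tray in the fingers (height (world z) of collar above 0.05 m and contact force between the fingers and collar above 3 N), for 0.2 s.
At the end, for the whole second after the job is handed in: Collar home on the shoulder: axis within 3 mm, underside within 3 mm, level within 4 deg, boss within 6 mm and 7 deg of the window; fingers still grip it (over 8 N), it presses on the drive (over 3 N), at rest; every bystander within 30 mm of its start (horizontal distance between collar and seat below 0.003 m and z of collar in the frame of seat between -0.003 and 0.003 m and distance between screw and window below 0.006 m and angle between the x axis of collar and the x axis of drive, either way round below 0.12 rad and angle between collar's own z axis and vertical below 0.07 rad and contact force between the fingers and collar above 8 N and contact force between collar and drive above 3 N and linear speed of collar below 0.02 m/s and distance of each of bottle, jar, screwdriver, brush, spacer, bush from where it was at the start of the episode below 0.03 m); the arm keeps its last pose, push and grip.
It fails at once if a bystander is knocked away (30 mm or more) (distance of any of bottle, jar, screwdriver, brush, spacer, bush from where it was at the start of the episode above 0.03 m).
It fails at once if the collar is rammed against the drive (over 80 N) (contact force between collar and drive above 80 N).
It also fails if it takes over 67 s, if anything falls off the work surface, if the arm or the gripper's body presses on something with over 40 N, if the wrist force passes 120 N, or if a joint passes its speed limit or range.

## Robot

A 6-joint arm with a two-finger parallel gripper is mounted at the origin on the work surface. World frame = base frame: x ahead of the robot, y to its left, z up, the work surface at z = 0. Lengths are in m, angles in rad, forces in N, time in s.
With the tool pointing down it reaches from about 0.3 to 0.875 m from the base axis. Payload 6.4 kg.
Tool frame: the origin (TCP) lies midway between the tips of the shut fingers; the grasp point (between the pads) lies 19 mm behind it; z points along the fingers, y is the line along which they close (so a half turn about z gives the same grasp; the last joint's range is limited). The gripper opens to 85 mm and grips with 20 to 120 N. Pads are 22 mm wide; open, the fingers measure 114 mm over their backs; the gripper's body (76 mm by 85 mm) begins 54 mm behind the grasp point. The pads swing forward as they close: fully open they stand 13 mm farther back than shut.
Start: joints at [0.978, 0.181, 1.607, -0, 1.354, -0.206], TCP at [0.217, 0.533, 0.21] pointing down, gripper open.
Joint ranges: [-2.99, 2.99], [-0.89, 2.07], [0.3, 2.58], [-1.14, 4.28], [0, 2.63], [-3.12, 3.12]. Speed limits (rad/s): [2.57, 2.57, 3.01, 3.14, 3.14, 3.14].

## Interface

Orientations are given as [roll, pitch, yaw] about the fixed x, y, z axes, in that order (R = Rz(yaw) Ry(pitch) Rx(roll)).
In Python, from bench import get_state, get_image, finish_job gives the robot as it stands.
- The arm moves only by the tool jog_arm, never from a script. Its argument "plan" is a list of rows, each a list of 7 numbers: the shift along the tool's x, y, z in units of 300 mm (1.0 is 300 mm), then the turn, a rotation vector about the tool's x, y, z in units of pi rad (1.0 is pi rad), then the opening in per cent of the stroke, from 0 (shut) to 100 (fully open). In form: [[dx, dy, dz, wx, wy, wz, grip], ...]. A call has exactly 5 rows; each row is the pose to reach, as a shift and turn from the pose commanded when the call began, along the tool's axes at that moment, turning the shorter way round; what a row does not reach only later rows make up. A row lasts 1/12 s, in which the tool goes at most 41.7 mm and 7.16 degrees, less where a joint would pass 70% of its speed; a pose out of reach is approached as far as the arm can. A call with a number of a shift or a turn outside -1 to 1 is refused whole. A call with a gripper value outside its range is refused whole. The fingers move at their own pace and stop on an object; "force" is the grip in N (left out, the last holds). Time passes only in rows, so rows that repeat a pose let the fingers close, or fill a call up. It gives the time, the measured TCP pose, the force, the opening and the grip force at its end, in the units of the state.
- get_state(): the state, without advancing time (a new reading comes with each control period).
- get_image(name): name is "scene" or "top" or "wrist"; returns a dict with "image" (400x640x3 uint8, blue, green, red), "vfov" (degrees; the focal length in pixels is half the picture's height over the tangent of half this angle, whatever the lens; pixels are square), "cx", "cy" (the principal point, pixels), "rvec" (rotation vector, rad) and "tvec" (3), from world to camera coordinates, as OpenCV has them. Camera axes: x right, y down, z forward; pixel columns grow to the right and rows downward; lengths in m; the calibration is good to about 2 mm. A picture is of the moment at which its call begins. There is no depth.
- finish_job(): hands the job in; it is judged then, once.
The state is a dict: "t": time; "q": joint angles; "qvel": joint speeds; "tau": joint torques, N m; "tcp_pos": TCP position; "tool_rot": TCP orientation; "wrist_force": force on the tool from outside, world axes, zero at the start; "wrist_torque": the same for the moment, N m; "width": finger opening in m; "grip_force": force on a finger pad.
Only numpy, scipy, OpenCV 4.12 (cv2) and the standard library are available. Lean on these libraries where they do the work, as an engineer would, in place of code of your own. Each camera call takes 0.05 s, during which the arm holds its last target. There are 200 camera calls.

## Working session

There is one attempt and no reset: what is moved stays moved. The work goes in short steps, Python scripts to look and compute and a tool call to move; the robot and the scene stay as the last step left them, time stands still between calls to the robot, and variables do not carry over. Pictures are saved under pics/ and viewed, at most 10 in all, crops included, and the job is handed in when it is done.

Besides the shell and the picture viewer there is one more tool, called as name([rows], argument=value, ...), one row to a line, values as JSON. jog_arm: Moves the arm, as the interface text tells. Its arguments: {"type":"object","properties":{"plan":{"type":"array","items":{"type":"array","items":{"type":"number"}}},"force":{"type":"number"}},"required":["plan"]}

```bash
mkdir -p pics
cat > h.py <<'E'
import numpy as np, cv2
from bench import get_state, get_image, finish_job
def cam(n):
    d=get_image(n); im=np.asarray(d["image"]).copy(); R=cv2.Rodrigues(np.array(d["rvec"],float))[0]; t=np.array(d["tvec"],float).ravel()
    f=im.shape[0]/2/np.tan(np.radians(d["vfov"])/2); return dict(im=im,R=R,t=t,f=f,cx=d["cx"],cy=d["cy"])
def ray(c,u,v):
    return -c["R"].T@c["t"], c["R"].T@np.array([(u-c["cx"])/c["f"],(v-c["cy"])/c["f"],1])
def onz(c,u,v,z):
    o,d=ray(c,u,v); return o+d*(z-o[2])/d[2]
def proj(c,p):
    q=c["R"]@np.asarray(p)+c["t"]; return c["f"]*q[0]/q[2]+c["cx"],c["f"]*q[1]/q[2]+c["cy"]
E
python3 - <<'E'
from h import *
import pickle
C={n:cam(n) for n in("scene","top","wrist")}
pickle.dump(C,open("c0.pkl","wb"))
for n,c in C.items(): cv2.imwrite(f"pics/{n}0.png",c["im"]); print(n,c["f"],-c["R"].T@c["t"],c["R"][2])
print(get_state())
E
```

```text
scene 420.9160326285961 [ 1.18109442 -0.30595669  1.11842208] [-0.50824824  0.28042586 -0.81427579]
top 386.13494669259484 [0.41031521 0.02458868 1.31996863] [ 0.11605996  0.01190564 -0.99317085]
wrist 351.29052585903025 [0.1422239  0.56304003 0.37386676] [ 0.28967179 -0.1195363  -0.94963221]
{'t': 0.15, 'q': array([ 9.77717106e-01,  1.81359276e-01,  1.60778008e+00,  1.11225407e-05,
        1.35379492e+00, -2.06292364e-01]), 'qvel': array([-0.00049568, -0.00362109, -0.00165363, -0.00073725,  0.00144886,
        0.00147293]), 'tau': array([ 1.31613975e-03, -4.45263469e+01, -3.51690066e+01, -3.83930237e-04,
        5.97013801e-03,  3.46498791e-05]), 'tcp_pos': array([0.21661825, 0.53215172, 0.20919652]), 'tool_rot': array([-3.14028170e+00, -2.85435384e-04,  2.75480321e+00]), 'wrist_force': array([ 0.33090745,  0.24414393, -0.23639765]), 'wrist_torque': array([ 0.00136337, -0.03515375, -0.01510033]), 'grip_force': 0.0, 'width': 0.08554867919583192}
```

View pics/top0.png

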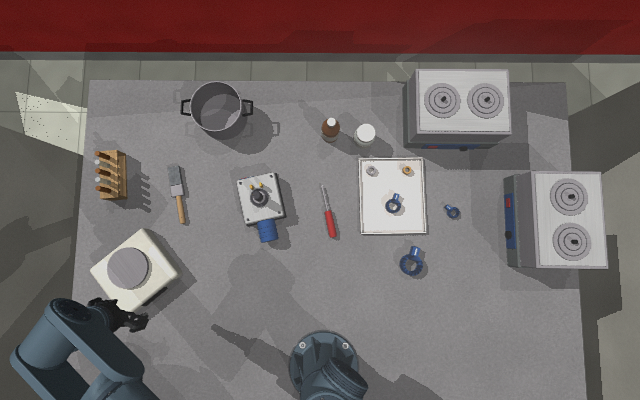

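View pics/scene0.png

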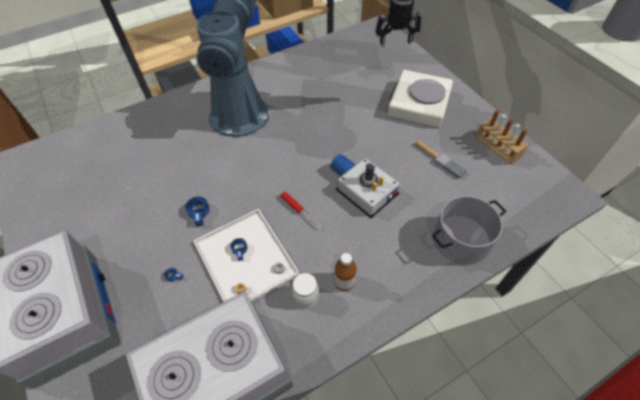

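The top view shows the drive at about (261,197), the tray at (392,196) and its collar at (392,206), with look-alikes outside the tray at (412,262) and (452,211). Next I measure the drive and the collar.

Run:
```python
from h import *
import pickle
C=pickle.load(open("c0.pkl","rb"))
t,s=C["top"],C["scene"]
a=cv2.resize(t["im"][165:250,225:300],None,fx=5,fy=5,interpolation=2)
b=cv2.resize(t["im"][180:230,365:425],None,fx=5,fy=5,interpolation=2)
d=cv2.resize(s["im"][145:220,325:410],None,fx=4,fy=4,interpolation=2)
W=np.zeros((560,760,3),np.uint8); 
W[:425,:375]=a; W[:250,380:680]=b; W[255:555,380:720]=d
cv2.imwrite("pics/z0.png",W)
def blobs(n,c,mask,roi,amin):
    x0,y0,x1,y1=roi; m=np.zeros_like(mask); m[y0:y1,x0:x1]=mask[y0:y1,x0:x1]
    N,L,S,G=cv2.connectedComponentsWithStats(m)
    for i in range(1,N):
        if S[i,4]>=amin: print(n,S[i],G[i].round(1)); 
for n,c,rois in(("top",t,((235,170,290,225),(360,160,430,235))),("scene",s,((335,155,405,215),(200,215,290,300)))):
    h=cv2.cvtColor(c["im"],cv2.COLOR_BGR2HSV)
    blobs(n+" yellow",c,cv2.inRange(h,(12,90,90),(35,255,255)),rois[0],3)
    blobs(n+" blue",c,cv2.inRange(h,(95,110,30),(130,255,255)),rois[1],15)
```

```text
top yellow [259 182   4   6  15] [260.4 184.3]
top yellow [250 185   3   4  10] [251.  186.5]
scene yellow [379 177   4   8  24] [380.7 180.8]
scene yellow [372 181   6   9  37] [374.2 185.1]
scene blue [200 215   6  10  29] [201.3 218.6]
scene blue [232 239  14  20 110] [238.8 247.2]
```

View pics/z0.png

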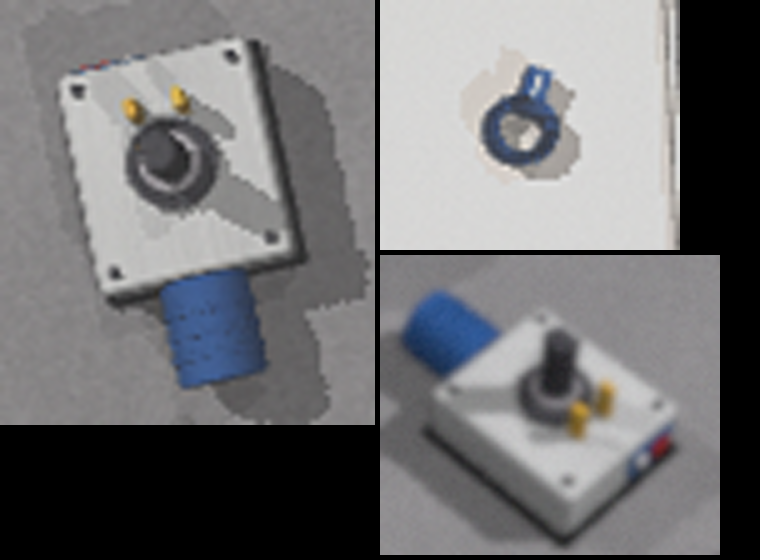

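The crop shows the drive's corner screws at crop (77,90), (232,57), (115,272) and (272,237), and the posts on the side away from the robot. The collar boss points up and slightly right.

Run:
```python
from h import *
import pickle
C=pickle.load(open("c0.pkl","rb"))
t,s=C["top"],C["scene"]
P=[onz(t,225+u/5,165+v/5,.06) for u,v in((77,90),(232,57),(115,272),(272,237))]
for p in P: print(p.round(4))
c=np.mean(P,0); x=(P[0]+P[1]-P[2]-P[3])[:2]; y=(P[0]+P[2]-P[1]-P[3])[:2]
print("drive",c,np.degrees(np.arctan2(x[1],x[0])),np.degrees(np.arctan2(y[1],y[0]))-90, np.linalg.norm(x)/2,np.linalg.norm(y)/2)
yw=[onz(t,260.4,184.3,.09),onz(t,251,186.5,.09)]; m=np.mean(yw,0); print("win top",m, yw[0]-yw[1]); 
ys=[onz(s,380.7,180.8,.085),onz(s,374.2,185.1,.085)]; print("win scene",np.mean(ys,0))
print("shaft top",onz(t,257,195.3,.135), onz(s,325+(562-380)/4,145+(335-255)/4,.135))
k=onz(t,393,206,.016);b=onz(t,396.8,197,.020); print("collar",k,b,np.degrees(np.arctan2(*(b-k)[1::-1])),np.linalg.norm(b-k))
print("pins (u,v) tray corners", [onz(t,u,v,.015).round(3) for u,v in((360,158),(424,158),(360,234),(427,234))])
```

```text
[0.5932 0.2789 0.06  ]
[0.6162 0.1769 0.06  ]
[0.4734 0.2501 0.06  ]
[0.4973 0.1479 0.06  ]
drive [0.54503968 0.21343594 0.06      ] 13.599412859531526 12.943347216102083 0.12284921451279904 0.10476569711876257
win top [0.58153662 0.22318979 0.09      ] [ 0.00743632 -0.03012735  0.        ]
win scene [0.58453988 0.22208106 0.085     ]
shaft top [0.54439318 0.21103147 0.135     ] [0.54665902 0.21715794 0.135     ]
collar [ 0.52588757 -0.23175485  0.016     ] [ 0.55617867 -0.24418543  0.02      ] -22.311809208119737 0.032985907532062264
pins (u,v) tray corners [array([ 0.69 , -0.121,  0.015]), array([ 0.692, -0.34 ,  0.015]), array([ 0.431, -0.12 ,  0.015]), array([ 0.433, -0.344,  0.015])]
```

```bash
cat >> h.py <<'E'
from scipy.spatial.transform import Rotation as Ro
def plan(p,yaw,tilt=None,n=None,start=None):
    """print per-call end shifts/turns (tool axes/units) from the present pose to p, tool down, yaw deg"""
    s=get_state(); p0,R0=(np.array(s["tcp_pos"]),Ro.from_euler("xyz",s["tool_rot"])) if start is None else start
    R1=Ro.from_euler("xyz",[np.pi,0,np.radians(yaw)]); p=np.asarray(p,float)
    rv=(R0.inv()*R1).as_rotvec(); d=p-p0
    k=n or max(1,int(np.ceil(max(np.linalg.norm(d)/.19,np.degrees(np.linalg.norm(rv))/33))))
    print("from",p0.round(4),np.degrees(R0.as_euler("xyz")).round(2),"calls",k)
    for i in range(k):
        Ri=R0*Ro.from_rotvec(rv*i/k); print((Ri.inv().apply(d/k)/.3).round(4),(rv/k/np.pi).round(4))
    return p,R1
E
python3 -c "
from h import *
plan([.545,.2135,.22],83)"
```

```text
from [0.2166 0.5322 0.2092] [-1.7992e+02 -2.0000e-02  1.5784e+02] calls 3
[-0.4715 -0.1903 -0.0119] [-1.000e-04  1.000e-04  1.386e-01]
[-0.5077  0.0263 -0.012 ] [-1.000e-04  1.000e-04  1.386e-01]
[-0.4493  0.238  -0.0121] [-1.000e-04  1.000e-04  1.386e-01]
```

jog_arm([
  [-0.094,-0.038,-0.002,0,0,0.028,100],
  [-0.189,-0.076,-0.005,0,0,0.055,100],
  [-0.283,-0.114,-0.007,0,0,0.083,100],
  [-0.377,-0.152,-0.01,0,0,0.111,100],
  [-0.4715,-0.19,-0.012,0,0,0.1386,100],
], force=20)

```text
t: 0.57
tcp_pos: [0.3269, 0.4253, 0.2133]
tool_rot: [-3.141, -0.0, 2.316]
wrist_force: [-0.1, 0.3, 0.1]
width: 0.0857
grip_force: 0.0
```

jog_arm([
  [-0.1,0.005,-0.002,0,0,0.028,100],
  [-0.2,0.01,-0.005,0,0,0.055,100],
  [-0.3,0.016,-0.007,0,0,0.083,100],
  [-0.4,0.021,-0.01,0,0,0.111,100],
  [-0.508,0.026,-0.012,0,0,0.1386,100],
])

```text
t: 0.98
tcp_pos: [0.4364, 0.319, 0.217]
tool_rot: [-3.141, -0.0, 1.88]
wrist_force: [0.2, 0.8, -0.3]
width: 0.0856
grip_force: 0.0
```

jog_arm([
  [-0.09,0.048,-0.002,0,0,0.028,100],
  [-0.18,0.096,-0.005,0,0,0.055,100],
  [-0.27,0.143,-0.007,0,0,0.083,100],
  [-0.36,0.19,-0.01,0,0,0.111,100],
  [-0.449,0.238,-0.012,0,0,0.1386,100],
])

```text
t: 1.4
tcp_pos: [0.546, 0.2126, 0.2204]
tool_rot: [-3.141, 0.0, 1.444]
wrist_force: [0.5, 0.3, 0.1]
width: 0.0851
grip_force: 0.0
```

Run:
```python
from h import *
import pickle
c=cam("wrist"); pickle.dump(c,open("c1.pkl","wb"))
plan([.545,.2135,.22],83)
im=c["im"]; u,v=[int(x) for x in proj(c,[.545,.2135,.10])]; print(u,v, proj(c,[.545,.2135,.135]),proj(c,[.545,.2135,.075]))
cv2.imwrite("pics/w1.png",im)
```

```text
from [0.5499 0.2085 0.2206] [1.7984e+02 1.2000e-01 8.2240e+01] calls 1
[ 0.0143 -0.0184  0.0019] [ 0.0009  0.0007 -0.0042]
320 183 (np.float64(320.4617570805278), np.float64(196.01444529703707)) (np.float64(320.74487815962846), np.float64(175.90384245549896))
```

View pics/w1.png

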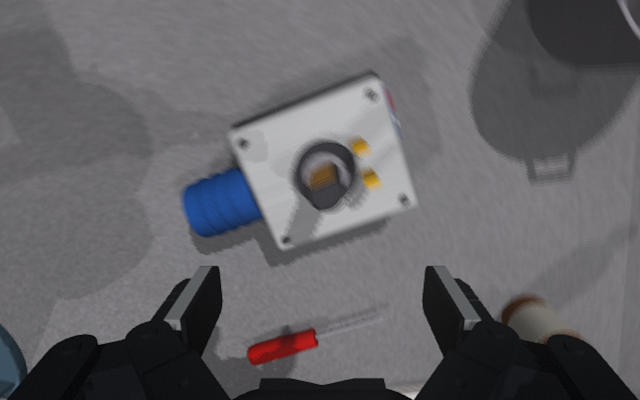

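The wrist view shows the brass flat at (325,178) facing up in the image, about +y in world. The arm is still settling, so I take a still one.

Run:
```python
from h import *
import pickle
c=cam("wrist"); pickle.dump(c,open("c1.pkl","wb"))
plan([.545,.2135,.22],83)
im=c["im"]; print(proj(c,[.545,.2135,.135]),proj(c,[.545,.2135,.075]))
h=cv2.cvtColor(im,cv2.COLOR_BGR2HSV); m=cv2.inRange(h,(10,100,60),(35,255,255)); m[:120]=0;m[230:]=0;m[:,:280]=0;m[:,400:]=0
N,L,S,G=cv2.connectedComponentsWithStats(m)
print([(S[i].tolist(),G[i].round(1)) for i in range(1,N) if S[i,4]>8])
cv2.imwrite("pics/w2.png",cv2.resize(im[120:230,260:430],None,fx=4.5,fy=4.5,interpolation=2))
```

```text
from [0.5479 0.2105 0.2204] [1.7995e+02 6.0000e-02 8.2610e+01] calls 1
[ 0.0086 -0.011   0.0012] [ 0.0003  0.0003 -0.0022]
(np.float64(314.10979317929764), np.float64(191.28168732039833)) (np.float64(315.30863948139495), np.float64(171.82390709301177))
[([341, 130, 18, 18, 214], array([349.4, 138.6])), ([298, 156, 25, 26, 353], array([310.9, 168.3])), ([353, 161, 18, 21, 243], array([361.3, 171. ]))]
```

View pics/w2.png

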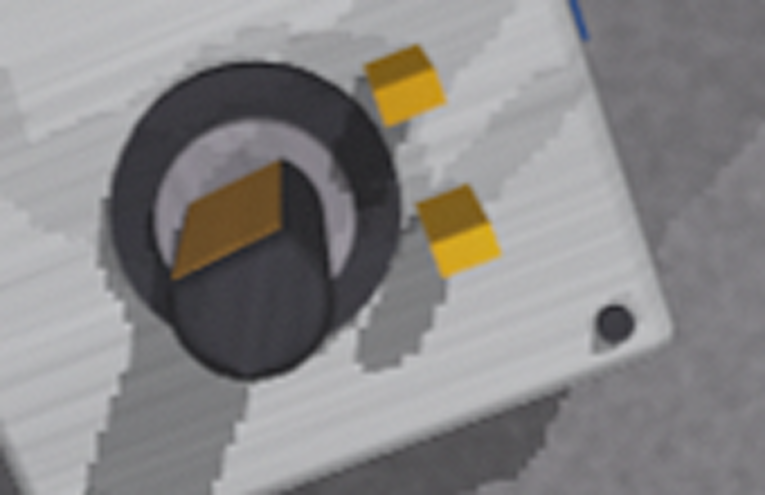

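Still picture: the flat's top edge runs from crop (172,278) to (282,228), the shaft's top disc is centred at about (250,303) with radius 79, and the bright post tops are at (411,98) and (461,247).

Run:
```python
from h import *
import pickle
c=pickle.load(open("c1.pkl","rb"))
g=lambda x,y,z: onz(c,260+x/4.5,120+y/4.5,z)
a,b=g(172,278,.135),g(282,228,.135); d=(b-a)[:2]; print("flat edge",a,b,np.linalg.norm(d),"normal deg",np.degrees(np.arctan2(d[1],d[0]))+90)
s=g(250,303,.135); print("shaft",s, "dist flat", abs(np.cross(d,(s-a)[:2]))/np.linalg.norm(d), "r",np.linalg.norm(g(329,303,.135)-s))
p=[g(411,98,.095),g(461,247,.095)]; m=np.mean(p,0); e=(p[0]-p[1])[:2]; print("posts",p,np.linalg.norm(e),"win",m,"x dir",np.degrees(np.arctan2(e[1],e[0]))-90,"dir shaft->win",np.degrees(np.arctan2(*(m-s)[1::-1])),np.linalg.norm((m-s)[:2]))
o=g(256,208,.069); print("cover",o)
```

```text
flat edge [0.53442281 0.22235788 0.135     ] [0.55343148 0.22824945 0.135     ] 0.019900755524115493 normal deg 107.2203462044339
shaft [0.54649797 0.21638829 0.135     ] dist flat 0.009276810864199741 r 0.013030286360663362
posts [array([0.57905897, 0.23957121, 0.095     ]), array([0.58536753, 0.21027479, 0.095     ])] 0.029967953783162478 win [0.58221325 0.224923   0.095     ] x dir 12.15226295532031 dir shaft->win 13.439650054147112 0.03672087333539214
cover [0.54688726 0.21708066 0.069     ]<stdin>:6: DeprecationWarning: Arrays of 2-dimensional vectors are deprecated. Use arrays of 3-dimensional vectors instead. (deprecated in NumPy 2.0)
```

Run:
```python
from h import *
s=plan([.546,.215,.17],197,n=4)
plan([.546,.215,.104],197,start=s)
```

```text
from [0.5479 0.2105 0.2204] [1.7995e+02 6.0000e-02 8.2610e+01] calls 4
[ 0.0035 -0.0021  0.042 ] [-0.000e+00  1.000e-04 -1.589e-01]
[ 0.0041 -0.0002  0.042 ] [-0.000e+00  1.000e-04 -1.589e-01]
[0.0037 0.0018 0.042 ] [-0.000e+00  1.000e-04 -1.589e-01]
[0.0023 0.0033 0.042 ] [-0.000e+00  1.000e-04 -1.589e-01]
from [0.546 0.215 0.17 ] [ 180.    0. -163.] calls 1
[ 0.   -0.    0.22] [0. 0. 0.]
```

jog_arm([
  [0,0,0.008,0,0,-0.032,100],
  [0,0,0.017,0,0,-0.064,100],
  [0,0,0.025,0,0,-0.095,100],
  [0,0,0.034,0,0,-0.127,100],
  [0,0,0.042,0,0,-0.159,100],
])

```text
t: 1.92
tcp_pos: [0.5444, 0.2145, 0.2075]
tool_rot: [-3.141, -0.001, 1.954]
wrist_force: [-0.1, 0.3, -0.5]
width: 0.0856
grip_force: 0.0
```

jog_arm([
  [0,0,0.008,0,0,-0.032,100],
  [0,0,0.017,0,0,-0.064,100],
  [0,0,0.025,0,0,-0.095,100],
  [0,0,0.034,0,0,-0.127,100],
  [0,0,0.042,0,0,-0.159,100],
])

```text
t: 2.33
tcp_pos: [0.5443, 0.2145, 0.195]
tool_rot: [-3.141, -0.001, 2.454]
wrist_force: [-0.6, 0.4, -0.1]
width: 0.0858
grip_force: 0.0
```

jog_arm([
  [0,0,0.008,0,0,-0.032,100],
  [0,0,0.017,0,0,-0.064,100],
  [0,0,0.025,0,0,-0.095,100],
  [0,0,0.034,0,0,-0.127,100],
  [0,0,0.042,0,0,-0.159,100],
])

```text
t: 2.75
tcp_pos: [0.5443, 0.2146, 0.1824]
tool_rot: [-3.141, -0.001, 2.954]
wrist_force: [0.0, -0.0, -0.2]
width: 0.0854
grip_force: 0.0
```

jog_arm([
  [0,0,0.01,0,0,-0.04,100],
  [0,0,0.02,0,0,-0.08,100],
  [0,0,0.03,0,0,-0.12,100],
  [0,0,0.042,0,0,-0.159,100],
  [0,0,0.042,0,0,-0.159,100],
])

```text
t: 3.17
tcp_pos: [0.544, 0.2144, 0.1692]
tool_rot: [3.141, -0.002, -2.831]
wrist_force: [0.1, 0.6, -0.7]
width: 0.0852
grip_force: 0.0
```

Run:
```python
from h import *
plan([.546,.215,.104],197)
```

```text
from [0.544  0.2144 0.1692] [ 1.7997e+02 -1.2000e-01 -1.6218e+02] calls 1
[-0.0076 -0.0003  0.2172] [ 0.0002 -0.0007  0.0045]
```

jog_arm([
  [-0.006,0,0.06,0,0,0.003,100],
  [-0.006,0,0.12,0,0,0.003,100],
  [-0.006,0,0.18,0,0,0.003,100],
  [-0.006,0,0.217,0,0,0.003,100],
  [-0.006,0,0.217,0,0,0.003,100],
])

```text
t: 3.58
tcp_pos: [0.5445, 0.2144, 0.1023]
tool_rot: [3.141, -0.005, -2.848]
wrist_force: [-0.9, 0.6, 0.7]
width: 0.0852
grip_force: 0.0
```

jog_arm([
  [0,0,0,0,0,0,50],
  [0,0,0,0,0,0,30],
  [0,0,0,0,0,0,0],
  [0,0,0,0,0,0,0],
  [0,0,0,0,0,0,0],
], force=20)

```text
t: 4.0
tcp_pos: [0.5475, 0.2145, 0.1061]
tool_rot: [-3.141, 0.002, -2.846]
wrist_force: [-0.4, 0.9, 0.8]
width: 0.0257
grip_force: 0.0
```

jog_arm([
  [0,0,0,0,0,0,0],
  [0,0,0,0,0,0,0],
  [0,0,0,0,0,0,0],
  [0,0,0,0,0,0,0],
  [0,0,0,0,0,0,0],
])

```text
t: 4.42
tcp_pos: [0.5477, 0.214, 0.1062]
tool_rot: [-3.141, 0.001, -2.846]
wrist_force: [-1.1, -3.3, 5.5]
width: 0.0217
grip_force: 20.3
```

jog_arm([
  [0,-0.003,0,0,0,0.035,0],
  [0,-0.003,0,0,0,0.07,0],
  [0,-0.003,0,0,0,0.105,0],
  [0,-0.003,0,0,0,0.14,0],
  [0,-0.003,0,0,0,0.173,0],
], force=40)

```text
t: 4.83
tcp_pos: [0.5465, 0.2137, 0.1063]
tool_rot: [-3.141, -0.001, 2.888]
wrist_force: [-7.5, -1.1, 10.6]
width: 0.0211
grip_force: 38.9
```

jog_arm([
  [0,0,0,0,0,0.035,0],
  [0,0,0,0,0,0.07,0],
  [0,0,0,0,0,0.105,0],
  [0,0,0,0,0,0.14,0],
  [0,0,0,0,0,0.173,0],
])

```text
t: 5.25
tcp_pos: [0.5454, 0.214, 0.1062]
tool_rot: [-3.139, -0.003, 2.345]
wrist_force: [-11.2, -1.1, 14.4]
width: 0.0207
grip_force: 39.0
```

jog_arm([
  [0,0,0,0,0,0.035,0],
  [0,0,0,0,0,0.07,0],
  [0,0,0,0,0,0.105,0],
  [0,0,0,0,0,0.14,0],
  [0,0,0,0,0,0.173,0],
])

```text
t: 5.67
tcp_pos: [0.5446, 0.2149, 0.1062]
tool_rot: [-3.137, -0.003, 1.802]
wrist_force: [-13.5, 2.7, 15.8]
width: 0.0209
grip_force: 38.9
```

jog_arm([
  [0,0,0,0,0,0,0],
  [0,0,0,0,0,0,0],
  [0,0,0,0,0,0,0],
  [0,0,0,0,0,0,0],
  [0,0,0,0,0,0,0],
])

```text
t: 6.08
tcp_pos: [0.5446, 0.2149, 0.1062]
tool_rot: [-3.137, -0.003, 1.807]
wrist_force: [-12.6, 0.8, 15.8]
width: 0.0205
grip_force: 38.8
```

Run:
```python
from h import *
plan([.546,.215,.104],103.3)
s=get_state();print(s["width"],s["wrist_force"],s["wrist_torque"],s["q"])
```

```text
from [0.5446 0.2149 0.1062] [-1.7973e+02 -1.6000e-01  1.0354e+02] calls 1
[-0.0009  0.0047  0.0073] [-0.0015 -0.0009  0.0013]
0.02045684593272582 [-12.57100308   0.84619705  15.7954836 ] [ 0.25489141  2.21125299 -0.02651532] [ 0.17188635  0.31784765  1.66215609  0.00262144  1.16643433 -0.06549144]
```

Pinched with the pads square and turned 93°. Now I open, rise and check from near.

jog_arm([
  [0,0,0,0,0,0,100],
  [0,0,0,0,0,0,100],
  [0,0,0,0,0,0,100],
  [0,0,0,0,0,0,100],
  [0,0,0,0,0,0,100],
], force=20)

```text
t: 6.5
tcp_pos: [0.5473, 0.2135, 0.105]
tool_rot: [-3.142, -0.0, 1.806]
wrist_force: [-1.2, 1.1, 0.0]
width: 0.0798
grip_force: 0.0
```

jog_arm([
  [0,0,-0.09,0,0,0,100],
  [0,0,-0.18,0,0,0,100],
  [0,0,-0.27,0,0,0,100],
  [0,0,-0.38,0,0,0,100],
  [0,0,-0.38,0,0,0,100],
])

```text
t: 6.92
tcp_pos: [0.5511, 0.2142, 0.2267]
tool_rot: [3.13, 0.001, 1.807]
wrist_force: [1.7, 0.1, 1.3]
width: 0.085
grip_force: 0.0
```

Run:
```python
from h import *
import pickle,time
for i in range(4): c=cam("wrist")
pickle.dump(c,open("c2.pkl","wb"))
u,v=map(int,proj(c,[.555,.217,.11])); u0,v0=u-85,max(0,v-60); print(u0,v0,get_state()["tcp_pos"])
cv2.imwrite("pics/w3.png",cv2.resize(c["im"][v0:v0+120,u0:u0+170],None,fx=4.5,fy=4.5,interpolation=2))
```

```text
246 126 [0.54660763 0.21335067 0.21801888]
```

View pics/w3.png

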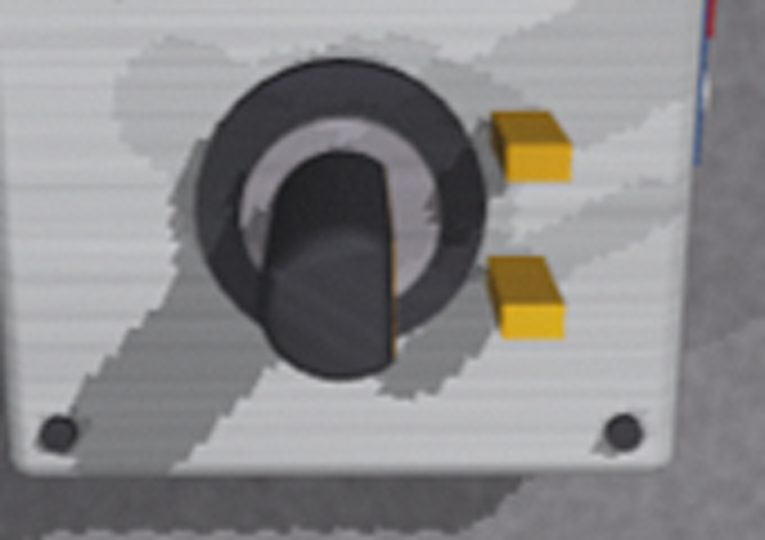

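The flat faces right toward the posts. The post tops are at crop (538,162) and (532,320), the screws at (58,433) and (623,432), and the shaft top disc centre at about (342,302).

Run:
```python
from h import *
import pickle
c=pickle.load(open("c2.pkl","rb"))
g=lambda x,y,z: onz(c,246+x/4.5,126+y/4.5,z)
A=lambda d: np.degrees(np.arctan2(d[1],d[0]))
print("screws dir",A(g(623,432,.06)-g(58,433,.06)))
a,b=g(391.5,247,.1345),g(394,357,.1345); print("flat normal",A(a-b)-90,np.linalg.norm(a-b))
s=g(342,302,.135); p=[g(538,162,.095),g(532,320,.095)]; m=np.mean(p,0); print("shaft",s,"win",m,"dir",A(m-s),np.linalg.norm((m-s)[:2]),A(p[0]-p[1])-90,np.linalg.norm(p[0]-p[1]))
print("shoulder", g(341,213,.075), g(341,198,.069))
plan([.526,-.232,.20],180-22.3-180+90)
```

```text
screws dir 13.59668926444848
flat normal 15.325196204460227 0.019041117329530035
shaft [0.54677398 0.21689555 0.135     ] win [0.58241942 0.22480609 0.095     ] dir 12.51245838633298 0.03651264801947757 13.59467825632882 0.03088391181573158
shoulder [0.54661279 0.21691417 0.075     ] [0.54622997 0.21851478 0.069     ]
from [0.5466 0.2134 0.218 ] [-1.799e+02 -1.000e-02  1.035e+02] calls 3
[-0.4758 -0.1378  0.0202] [-0.0002  0.      0.0663]
[-0.494  -0.0364  0.0201] [-0.0002  0.      0.0663]
[-0.4909  0.0665  0.02  ] [-0.0002  0.      0.0663]
```

Run:
```python
from h import *
plan([.526,-.232,.19],158)
```

```text
from [0.5466 0.2134 0.218 ] [-1.799e+02 -1.000e-02  1.035e+02] calls 3
[-0.4758 -0.1377  0.0313] [-2.000e-04 -1.000e-04 -1.009e-01]
[-0.4091 -0.2792  0.0313] [-2.000e-04 -1.000e-04 -1.009e-01]
[-0.3017 -0.3929  0.0313] [-2.000e-04 -1.000e-04 -1.009e-01]
```

jog_arm([
  [-0.095,-0.028,0.006,0,0,-0.02,100],
  [-0.19,-0.055,0.012,0,0,-0.04,100],
  [-0.285,-0.083,0.018,0,0,-0.06,100],
  [-0.38,-0.11,0.024,0,0,-0.08,100],
  [-0.476,-0.138,0.031,0,0,-0.101,100],
])

```text
t: 7.53
tcp_pos: [0.539, 0.064, 0.2078]
tool_rot: [-3.139, -0.002, 2.127]
wrist_force: [0.2, -0.4, 0.1]
width: 0.0852
grip_force: 0.0
```

jog_arm([
  [-0.082,-0.056,0.006,0,0,-0.02,100],
  [-0.164,-0.112,0.012,0,0,-0.04,100],
  [-0.245,-0.167,0.018,0,0,-0.06,100],
  [-0.327,-0.223,0.024,0,0,-0.08,100],
  [-0.409,-0.279,0.031,0,0,-0.101,100],
])

```text
t: 7.95
tcp_pos: [0.5323, -0.0844, 0.1986]
tool_rot: [-3.141, -0.003, 2.444]
wrist_force: [0.2, -1.0, -0.0]
width: 0.0852
grip_force: 0.0
```

jog_arm([
  [-0.06,-0.079,0.006,0,0,-0.02,100],
  [-0.12,-0.157,0.012,0,0,-0.04,100],
  [-0.181,-0.236,0.018,0,0,-0.06,100],
  [-0.241,-0.314,0.024,0,0,-0.08,100],
  [-0.302,-0.393,0.031,0,0,-0.101,100],
])

```text
t: 8.37
tcp_pos: [0.5257, -0.2327, 0.1892]
tool_rot: [3.141, -0.003, 2.761]
wrist_force: [0.1, 0.2, 0.2]
width: 0.0857
grip_force: 0.0
```

jog_arm([
  [0,0,0,0,0,0,100],
  [0,0,0,0,0,0,100],
  [0,0,0,0,0,0,100],
  [0,0,0,0,0,0,100],
  [0,0,0,0,0,0,100],
])

```text
t: 8.78
tcp_pos: [0.5269, -0.2305, 0.191]
tool_rot: [3.141, -0.001, 2.76]
wrist_force: [0.1, -0.1, 0.4]
width: 0.0852
grip_force: 0.0
```

Run:
```python
from h import *
import pickle
c=cam("wrist"); pickle.dump(c,open("c3.pkl","wb"))
print(get_state()["tcp_pos"],get_state()["tool_rot"])
u,v=map(int,proj(c,[.535,-.235,.02])); u0,v0=max(u-85,0),max(0,v-60); print(u0,v0)
cv2.imwrite("pics/w4.png",cv2.resize(c["im"][v0:v0+120,u0:u0+170],None,fx=4.5,fy=4.5,interpolation=2))
```

```text
[ 0.52702921 -0.23063833  0.1911788 ] [ 3.14140587e+00 -2.73237484e-04  2.75985890e+00]
235 119
```

View pics/w4.png

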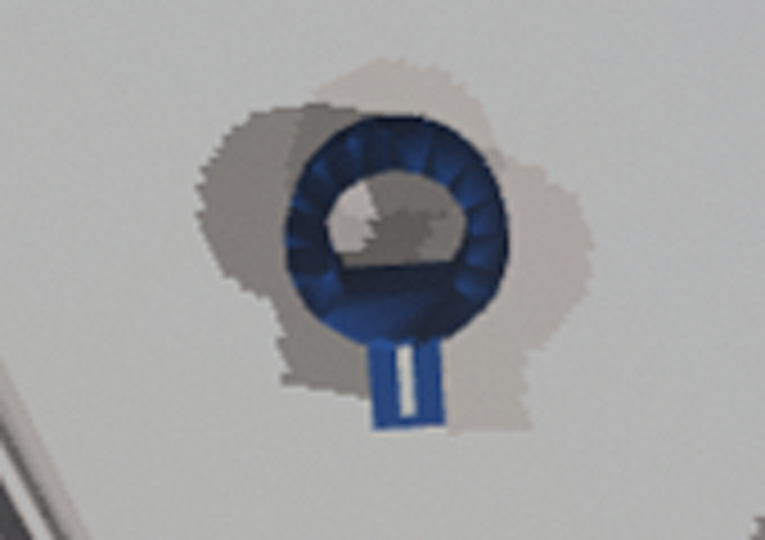

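The ring is centred at about crop (397,231), from 285 to 509 across, and the boss points down to (408,428).

Run:
```python
from h import *
import pickle
c=pickle.load(open("c3.pkl","rb"))
g=lambda x,y,z: onz(c,235+x/4.5,119+y/4.5,z)
A=lambda d: np.degrees(np.arctan2(d[1],d[0]))
k=g(397,230,.027); print(k,"dia",np.linalg.norm(g(285,230,.027)-g(509,230,.027)),np.linalg.norm(g(397,115,.027)-g(397,345,.027)))
for z in(.02,.027): e=g(408,428,z); print(z,e,np.linalg.norm((e-k)[:2]),A(e-k),"slot",A(g(407,415,z)-g(402,347,z)),"end",A(g(443,426,z)-g(373,430,z)), np.linalg.norm(g(443,426,z)-g(373,430,z)))
plan(list(k[:2])+[.008],158+0)
```

```text
[ 0.52614082 -0.22838987  0.027     ] dia 0.047751073810014415 0.050280386740813886
0.02 [ 0.5713774  -0.24378204  0.02      ] 0.0477835483847425 -18.791354846870576 slot -17.755067140148558 end 71.60018373336823 0.01590420130269154
0.027 [ 0.5688958  -0.24287412  0.027     ] 0.045141795635286704 -18.715016494285482 slot -17.75506714014876 end 71.60018373336793 0.01557265255829438
from [ 0.527  -0.2306  0.1912] [ 1.7999e+02 -2.0000e-02  1.5813e+02] calls 1
[0.0054 0.0057 0.6106] [ 0.0001 -0.0001  0.0007]
```

Run:
```python
from h import *
plan([.5268,-.2286,.005],161.6)
```

```text
from [ 0.527  -0.2306  0.1912] [ 1.7999e+02 -2.0000e-02  1.5813e+02] calls 1
[0.0031 0.0059 0.6206] [ 0.0001 -0.0001 -0.0193]
```

jog_arm([
  [0.003,0.006,0.1,0,0,-0.019,100],
  [0.003,0.006,0.2,0,0,-0.019,100],
  [0.003,0.006,0.3,0,0,-0.019,100],
  [0.003,0.006,0.4,0,0,-0.019,100],
  [0.003,0.006,0.45,0,0,-0.019,100],
])

```text
t: 9.25
tcp_pos: [0.5249, -0.2276, 0.0527]
tool_rot: [3.14, -0.004, 2.819]
wrist_force: [-0.1, 0.1, -0.2]
width: 0.0856
grip_force: 0.0
```

jog_arm([
  [0,0,0.05,0,0,0,100],
  [0,0,0.1,0,0,0,100],
  [0,0,0.14,0,0,0,100],
  [0,0,0.168,0,0,0,100],
  [0,0,0.168,0,0,0,100],
])

```text
t: 9.67
tcp_pos: [0.5257, -0.2286, 0.0042]
tool_rot: [3.141, -0.003, 2.819]
wrist_force: [-0.2, 0.6, 0.5]
width: 0.0853
grip_force: 0.0
```

Run:
```python
from h import *
import pickle
c=cam("wrist");c=cam("wrist"); pickle.dump(c,open("c4.pkl","wb"))
plan([.5268,-.2286,.005],161.6); print(get_state()["wrist_force"])
cv2.imwrite("pics/w5.png",c["im"])
```

```text
from [ 0.527  -0.2297  0.0061] [-1.8000e+02  1.0000e-02  1.6149e+02] calls 1
[0.0017 0.0034 0.0038] [-0.      0.     -0.0006]
[0.46530177 0.25854529 0.3698491 ]
```

View pics/w5.png

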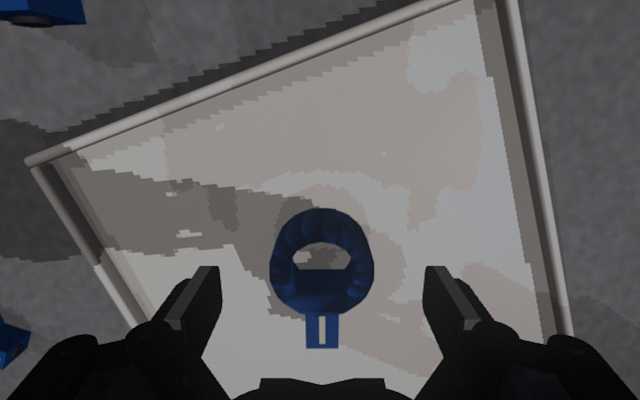

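The collar is at (322,262), midway between the pads at 220 and 425. I check its fore-aft position.

Run:
```python
from h import *
import pickle
c=pickle.load(open("c4.pkl","rb"))
s=get_state(); R=Ro.from_euler("xyz",s["tool_rot"]); p=s["tcp_pos"]
for q in ([.011,.0425,-.013],[-.011,.0425,-.013],[0,0,-.02]): print(q,proj(c,p+R.apply(q)))
T=lambda u,v,z: R.inv().apply(onz(c,u,v,z)-p).round(4)
print("ring L R", T(270,268,.027),T(374,268,.027),"far edge",T(322,208,.005),T(322,208,.027),"bore far",T(322,242,.027),"boss end",T(322,348,.027),T(322,348,.022),"boss start",T(322,314,.027))
```

```text
[0.011, 0.0425, -0.013] (np.float64(410.7437871388943), np.float64(240.45493472269754))
[-0.011, 0.0425, -0.013] (np.float64(407.19929307834417), np.float64(281.431346796639))
[0, 0, -0.02] (np.float64(320.4529792523018), np.float64(268.6599606069295))
ring L R [ 0.0008 -0.0231 -0.0209] [ 0.0008  0.0246 -0.0209] far edge [0.0222 0.0007 0.0011] [ 0.03    0.0007 -0.0209] bore far [ 0.0139  0.0007 -0.0209] boss end [-0.044   0.0007 -0.0209] [-0.0484  0.0007 -0.0159] boss start [-0.024   0.0007 -0.0209]
```

jog_arm([
  [-0.003,0.002,0.002,0,0,0,80],
  [-0.003,0.002,0.002,0,0,0,60],
  [-0.003,0.002,0.002,0,0,0,40],
  [-0.003,0.002,0.002,0,0,0,40],
  [-0.003,0.002,0.002,0,0,0,40],
], force=50)

```text
t: 10.18
tcp_pos: [0.528, -0.2297, 0.0057]
tool_rot: [-3.141, 0.001, 2.818]
wrist_force: [-0.3, -0.6, 0.3]
width: 0.034
grip_force: 0.0
```

jog_arm([
  [0,0,0,0,0,0,20],
  [0,0,0,0,0,0,20],
  [0,0,0,0,0,0,20],
  [0,0,0,0,0,0,20],
  [0,0,0,0,0,0,20],
])

```text
t: 10.6
tcp_pos: [0.5282, -0.2298, 0.0057]
tool_rot: [-3.141, 0.001, 2.818]
wrist_force: [0.2, 0.8, 3.8]
width: 0.0172
grip_force: 2.3
```

Run:
```python
from h import *
import pickle
c=cam("wrist"); s=cam("scene"); t=cam("top"); pickle.dump((c,s,t),open("c5.pkl","wb"))
W=np.zeros((600,640,3),np.uint8); W[:260]=c["im"][140:]
W[265:565,:320]=cv2.resize(s["im"][205:285,200:285],(320,300)); W[265:565,325:]=cv2.resize(t["im"][175:235,360:423],(315,300))
cv2.imwrite("pics/w6.png",W); st=get_state(); print(st["width"],st["tcp_pos"],st["grip_force"])
```

```text
0.01676767795227007 [ 0.52819897 -0.22984877  0.00569728] 2.6933221267245244
```

View pics/w6.png

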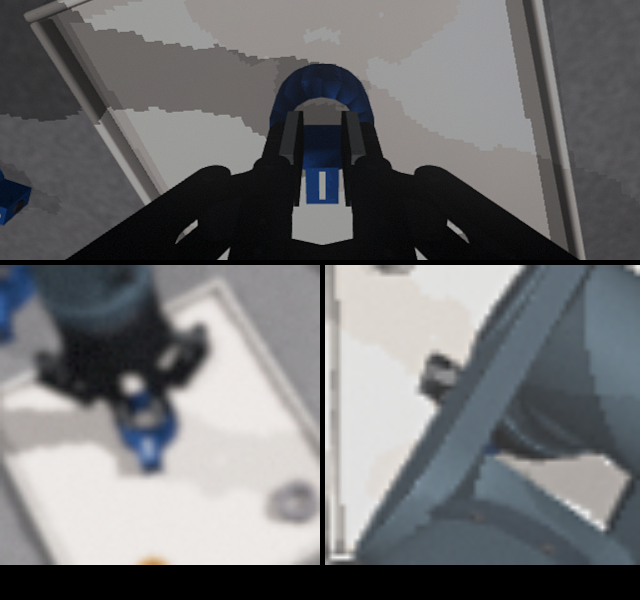

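The fingers passed over the collar: their tips are about 20 mm higher than I assumed and now rest on its top (w6, pads at (295,251) and (350,251)). I open and go lower, feeling for the floor.

jog_arm([
  [0,0,-0.01,0,0,0,100],
  [0,0,-0.01,0,0,0,100],
  [0,0,-0.01,0,0,0,100],
  [0,0,-0.01,0,0,0,100],
  [0,0,-0.01,0,0,0,100],
])

```text
t: 11.17
tcp_pos: [0.5274, -0.2294, 0.0079]
tool_rot: [3.141, -0.001, 2.818]
wrist_force: [-1.1, 0.5, 0.2]
width: 0.0765
grip_force: 0.0
```

jog_arm([
  [0,0,0,0,0,0,100],
  [0,0,0.01,0,0,0,100],
  [0,0,0.02,0,0,0,100],
  [0,0,0.03,0,0,0,100],
  [0,0,0.03,0,0,0,100],
])

```text
t: 11.58
tcp_pos: [0.5272, -0.2291, -0.0017]
tool_rot: [3.141, -0.001, 2.818]
wrist_force: [-0.5, 0.8, 0.7]
width: 0.086
grip_force: 0.0
```

jog_arm([
  [0,0,0.006,0,0,0,100],
  [0,0,0.012,0,0,0,100],
  [0,0,0.018,0,0,0,100],
  [0,0,0.02,0,0,0,100],
  [0,0,0.02,0,0,0,100],
])

```text
t: 12.0
tcp_pos: [0.5276, -0.2295, -0.0069]
tool_rot: [3.142, -0.0, 2.818]
wrist_force: [-0.7, -0.3, 0.1]
width: 0.0858
grip_force: 0.0
```

jog_arm([
  [0,0,0,0,0,0,80],
  [0,0,0,0,0,0,70],
  [0,0,0,0,0,0,65],
  [0,0,0,0,0,0,62],
  [0,0,0,0,0,0,60],
], force=50)

```text
t: 12.42
tcp_pos: [0.5279, -0.2296, -0.0066]
tool_rot: [-3.142, 0.0, 2.818]
wrist_force: [0.1, 0.3, -0.1]
width: 0.0511
grip_force: 0.0
```

jog_arm([
  [0,0,0,0,0,0,75],
  [0,0,0,0,0,0,75],
  [0,0,0,0,0,0,75],
  [0,0,0.005,0,0,0,75],
  [0,0,0.01,0,0,0,75],
])

```text
t: 12.83
tcp_pos: [0.5279, -0.2296, -0.0097]
tool_rot: [-3.142, 0.0, 2.818]
wrist_force: [0.4, -0.1, 0.4]
width: 0.0639
grip_force: 0.0
```

jog_arm([
  [0,0,0.004,0,0,0,75],
  [0,0,0.008,0,0,0,75],
  [0,0,0.012,0,0,0,75],
  [0,0,0.012,0,0,0,75],
  [0,0,0.012,0,0,0,75],
])

```text
t: 13.25
tcp_pos: [0.5277, -0.2295, -0.0134]
tool_rot: [3.142, -0.0, 2.818]
wrist_force: [0.9, -0.2, -0.5]
width: 0.0636
grip_force: 0.0
```

jog_arm([
  [0,0,0,0,0,0,68],
  [0,0,0,0,0,0,64],
  [0,0,0,0,0,0,60],
  [0,0,0,0,0,0,60],
  [0,0,0,0,0,0,60],
])

```text
t: 13.67
tcp_pos: [0.5278, -0.2296, -0.0133]
tool_rot: [-3.142, 0.0, 2.818]
wrist_force: [-0.6, 0.3, 0.3]
width: 0.0512
grip_force: 0.0
```

jog_arm([
  [0,0,0,0,0,0,55],
  [0,0,0,0,0,0,45],
  [0,0,0,0,0,0,45],
  [0,0,0,0,0,0,45],
  [0,0,0,0,0,0,45],
])

```text
t: 14.08
tcp_pos: [0.5279, -0.2297, -0.0129]
tool_rot: [-3.141, 0.0, 2.818]
wrist_force: [-1.6, 1.1, 6.5]
width: 0.0464
grip_force: 51.5
```

jog_arm([
  [0,0,0,0,0,0,40],
  [0,0,0,0,0,0,40],
  [0,0,0,0,0,0,40],
  [0,0,0,0,0,0,40],
  [0,0,0,0,0,0,40],
])

```text
t: 14.5
tcp_pos: [0.5279, -0.2297, -0.0129]
tool_rot: [-3.141, 0.0, 2.818]
wrist_force: [-1.5, 1.0, 5.3]
width: 0.0463
grip_force: 51.5
```

jog_arm([
  [0,0,-0.05,0,0,0,40],
  [0,0,-0.12,0,0,0,40],
  [0,0,-0.22,0,0,0,40],
  [0,0,-0.33,0,0,0,40],
  [0,0,-0.44,0,0,0,40],
])

```text
t: 14.92
tcp_pos: [0.527, -0.229, 0.119]
tool_rot: [3.141, -0.002, 2.818]
wrist_force: [0.6, 0.4, -1.4]
width: 0.0464
grip_force: 51.8
```

jog_arm([
  [0,0,-0.09,0,0,0,40],
  [0,0,-0.12,0,0,0,40],
  [0,0,-0.12,0,0,0,40],
  [0,0,-0.12,0,0,0,40],
  [0,0,-0.12,0,0,0,40],
])

```text
t: 15.33
tcp_pos: [0.5264, -0.2287, 0.152]
tool_rot: [3.14, -0.004, 2.818]
wrist_force: [1.4, 1.3, -2.4]
width: 0.0462
grip_force: 51.8
```

Run:
```python
from h import *
import pickle
c=cam("wrist"); pickle.dump(c,open("c6.pkl","wb"))
s=get_state(); R=Ro.from_euler("xyz",s["tool_rot"]); p=s["tcp_pos"]; print(p,s["tool_rot"],s["width"],s["wrist_force"])
h=cv2.cvtColor(c["im"],cv2.COLOR_BGR2HSV); m=cv2.inRange(h,(95,90,25),(130,255,255)); m[:, :230]=0; m[:,420:]=0; m[:150]=0
m=cv2.morphologyEx(m,cv2.MORPH_OPEN,np.ones((3,3)))
N,L,S,G=cv2.connectedComponentsWithStats(m)
for i in range(1,N):
    if S[i,4]>30: print(S[i],G[i])
for v in range(190,400,6):
    x=np.where(m[v])[0]
    if len(x): print(v,x[0],x[-1],len(x))
print([proj(c,p+R.apply(q)) for q in ([0,0,-.04],[0,0,-.018],[-.042,0,-.035])])
```

```text
[ 0.5263543  -0.22863104  0.15192077] [ 3.14028201 -0.00434369  2.8181937 ] 0.04610790003927105 [ 0.34426069 -0.12219028 -0.7724668 ]
[  265   219   115   156 10534] [321.92006835 290.44209227]
220 308 337 22
226 292 351 44
232 286 358 68
238 280 365 82
244 277 367 79
250 274 370 92
256 272 372 101
262 270 374 64
268 268 376 51
274 266 378 48
280 265 379 56
286 265 379 115
292 265 379 115
298 266 378 113
304 266 378 113
310 269 375 107
316 272 372 101
322 278 366 89
328 285 358 74
334 295 348 54
340 304 340 29
346 304 340 29
352 304 340 29
358 304 340 29
364 304 341 30
370 304 341 38
[(np.float64(321.0364319922085), np.float64(290.24470255205813)), (np.float64(321.1533441333167), np.float64(263.9690838943446)), (np.float64(321.1403781688559), np.float64(363.3164464845706))]
```

```bash
cat >> h.py <<'E'
def ringfit(c,s):
    R=Ro.from_euler("xyz",s["tool_rot"]); p=s["tcp_pos"]
    h=cv2.cvtColor(c["im"],cv2.COLOR_BGR2HSV); m=cv2.inRange(h,(95,90,25),(130,255,255)); m[:, :230]=0; m[:,420:]=0; m[:150]=0
    m=cv2.morphologyEx(m,cv2.MORPH_OPEN,np.ones((3,3)))
    E=[]
    for v in range(300,337,2):
        x=np.where(m[v])[0]; E+=[(x[0]-.0,v+.5),(x[-1]+1,v+.5)]
    def T(u,v,z):
        o,d=ray(c,u,v); o=R.inv().apply(o-p); d=R.inv().apply(d); return o+d*(z-o[2])/d[2]
    for z in (-.036,-.040,-.044):
        P=np.array([T(u,v,z)[:2] for u,v in E]); A=np.c_[2*P,np.ones(len(P))]; q=np.linalg.lstsq(A,(P**2).sum(1),rcond=None)[0]
        print("z",z,"centre",q[:2].round(4),"r",np.sqrt(q[2]+q[:2]@q[:2]).round(4),"boss end x",T(322,373,z)[0].round(4),"boss w",(T(341,355,z)-T(304,355,z))[1].round(4))
E
python3 -c "
from h import *
import pickle
ringfit(pickle.load(open('c6.pkl','rb')),get_state())
plan([.5468,.2165,.152],193.5)"
```

```text
z -0.036 centre [-0.0031  0.0006] r 0.025 boss end x -0.0466 boss w 0.0168
z -0.04 centre [-0.0005  0.0006] r 0.0243 boss end x -0.0427 boss w 0.0162
z -0.044 centre [0.0021 0.0006] r 0.0235 boss end x -0.0387 boss w 0.0157
from [ 0.5264 -0.2286  0.1519] [179.92  -0.25 161.47] calls 3
[0.1356 0.4762 0.0011] [ 0.0003 -0.0004 -0.0593]
[0.0451 0.4931 0.0006] [ 0.0003 -0.0004 -0.0593]
[-4.710e-02  4.929e-01  2.000e-04] [ 0.0003 -0.0004 -0.0593]
```

jog_arm([
  [0.027,0.095,0,0,0,-0.012,40],
  [0.054,0.19,0,0,0,-0.024,40],
  [0.081,0.285,0,0,0,-0.036,40],
  [0.108,0.38,0,0,0,-0.048,40],
  [0.136,0.476,0,0,0,-0.059,40],
])

```text
t: 15.8
tcp_pos: [0.5331, -0.0796, 0.1525]
tool_rot: [3.141, -0.004, 3.005]
wrist_force: [0.4, -1.0, -2.1]
width: 0.0465
grip_force: 51.9
```

jog_arm([
  [0.009,0.098,0,0,0,-0.012,40],
  [0.018,0.197,0,0,0,-0.024,40],
  [0.027,0.296,0,0,0,-0.036,40],
  [0.036,0.395,0,0,0,-0.048,40],
  [0.045,0.493,0,0,0,-0.059,40],
])

```text
t: 16.22
tcp_pos: [0.5401, 0.0687, 0.1525]
tool_rot: [3.141, -0.004, -3.092]
wrist_force: [0.5, 0.3, -1.5]
width: 0.0464
grip_force: 51.9
```

jog_arm([
  [-0.009,0.098,0,0,0,-0.012,40],
  [-0.018,0.197,0,0,0,-0.024,40],
  [-0.028,0.296,0,0,0,-0.036,40],
  [-0.038,0.395,0,0,0,-0.048,40],
  [-0.047,0.493,0,0,0,-0.059,40],
])

```text
t: 16.63
tcp_pos: [0.5472, 0.2169, 0.1523]
tool_rot: [3.141, -0.004, -2.907]
wrist_force: [0.5, 0.7, -1.4]
width: 0.0462
grip_force: 51.9
```

jog_arm([
  [0,0,0,0,0,0,40],
  [0,0,0,0,0,0,40],
  [0,0,0,0,0,0,40],
  [0,0,0,0,0,0,40],
  [0,0,0,0,0,0,40],
])

```text
t: 17.05
tcp_pos: [0.5484, 0.2143, 0.1542]
tool_rot: [-3.141, -0.001, -2.911]
wrist_force: [-0.2, -0.3, -1.3]
width: 0.0463
grip_force: 52.0
```

Run:
```python
from h import *
for i in range(2): c=cam("wrist")
ringfit(c,get_state()); print(get_state()["wrist_force"],get_state()["width"])
s=plan([.5468,.2165,.125],193.4)
cv2.imwrite("pics/w7.png",c["im"])
```

```text
z -0.036 centre [-0.0034  0.0004] r 0.0248 boss end x -0.0464 boss w 0.0167
z -0.04 centre [-0.0008  0.0004] r 0.0241 boss end x -0.0424 boss w 0.0162
z -0.044 centre [0.0018 0.0004] r 0.0233 boss end x -0.0385 boss w 0.0157
[-0.02174993 -0.33135473 -1.56553969] 0.0463124094995816
from [0.5486 0.2145 0.1546] [-1.8000e+02 -1.0000e-02 -1.6676e+02] calls 1
[0.0044 0.0079 0.0986] [-0.     -0.0001 -0.0009]
```

jog_arm([
  [0.004,0.008,0.03,0,0,0,40],
  [0.004,0.008,0.06,0,0,0,40],
  [0.004,0.008,0.098,0,0,0,40],
  [0.004,0.008,0.098,0,0,0,40],
  [0.004,0.008,0.098,0,0,0,40],
])

```text
t: 17.57
tcp_pos: [0.5456, 0.2173, 0.1236]
tool_rot: [3.141, -0.003, -2.909]
wrist_force: [-0.5, -0.2, 0.3]
width: 0.0465
grip_force: 51.9
```

jog_arm([
  [0,0,0,0,0,0,40],
  [0,0,0,0,0,0,40],
  [0,0,0,0,0,0,40],
  [0,0,0,0,0,0,40],
  [0,0,0,0,0,0,40],
])

```text
t: 17.98
tcp_pos: [0.547, 0.2177, 0.1257]
tool_rot: [-3.142, 0.001, -2.909]
wrist_force: [-0.6, -0.1, -1.0]
width: 0.0466
grip_force: 51.9
```

Run:
```python
from h import *
s=plan([.5468,.2165,.057],193.4)
print(get_state()["wrist_force"])
```

```text
from [0.547  0.2177 0.1257] [-1.8000e+02  4.0000e-02 -1.6666e+02] calls 1
[ 0.0018 -0.0036  0.2289] [-0.      0.0002 -0.0003]
[-0.63794653 -0.11639579 -0.97903988]
```

Centring correction, then a slow descent onto the shaft end.

jog_arm([
  [0.001,-0.003,0.01,0,0,0,40],
  [0.001,-0.003,0.02,0,0,0,40],
  [0.001,-0.003,0.025,0,0,0,40],
  [0.001,-0.003,0.03,0,0,0,40],
  [0.001,-0.003,0.034,0,0,0,40],
])

```text
t: 18.4
tcp_pos: [0.5465, 0.2166, 0.1147]
tool_rot: [3.142, -0.001, -2.909]
wrist_force: [-0.6, 0.6, -1.8]
width: 0.0466
grip_force: 51.9
```

jog_arm([
  [0,0,0.003,0,0,0,40],
  [0,0,0.006,0,0,0,40],
  [0,0,0.01,0,0,0,40],
  [0,0,0.013,0,0,0,40],
  [0,0,0.016,0,0,0,40],
])

```text
t: 18.82
tcp_pos: [0.5468, 0.2167, 0.1103]
tool_rot: [-3.142, 0.0, -2.909]
wrist_force: [-0.1, 1.0, -1.9]
width: 0.0466
grip_force: 51.9
```

Underside is at about 128 mm, below the shaft end, with no force, so the collar is on. I continue down.

jog_arm([
  [0,0,0.01,0,0,0,40],
  [0,0,0.02,0,0,0,40],
  [0,0,0.03,0,0,0,40],
  [0,0,0.04,0,0,0,40],
  [0,0,0.05,0,0,0,40],
])

```text
t: 19.23
tcp_pos: [0.5466, 0.2166, 0.0948]
tool_rot: [3.142, -0.0, -2.909]
wrist_force: [0.1, -0.6, -1.4]
width: 0.0466
grip_force: 52.0
```

jog_arm([
  [0,0,0.01,0,0,0,40],
  [0,0,0.02,0,0,0,40],
  [0,0,0.03,0,0,0,40],
  [0,0,0.04,0,0,0,40],
  [0,0,0.05,0,0,0,40],
])

```text
t: 19.65
tcp_pos: [0.5467, 0.2167, 0.08]
tool_rot: [-3.142, -0.0, -2.909]
wrist_force: [-0.8, -0.4, -1.4]
width: 0.0466
grip_force: 52.0
```

jog_arm([
  [0,0,0.01,0,0,0,40],
  [0,0,0.02,0,0,0,40],
  [0,0,0.03,0,0,0,40],
  [0,0,0.04,0,0,0,40],
  [0,0,0.05,0,0,0,40],
])

```text
t: 20.07
tcp_pos: [0.5467, 0.2166, 0.065]
tool_rot: [3.142, 0.0, -2.909]
wrist_force: [0.0, 0.5, -1.4]
width: 0.0465
grip_force: 52.0
```

Remaining about 8 mm; slower now.

jog_arm([
  [0,0,0.005,0,0,0,40],
  [0,0,0.01,0,0,0,40],
  [0,0,0.015,0,0,0,40],
  [0,0,0.02,0,0,0,40],
  [0,0,0.023,0,0,0,40],
])

```text
t: 20.48
tcp_pos: [0.5467, 0.2167, 0.0582]
tool_rot: [3.142, -0.0, -2.909]
wrist_force: [-0.9, -0.1, -0.8]
width: 0.0465
grip_force: 52.0
```

jog_arm([
  [0,0,0.001,0,0,0,40],
  [0,0,0.002,0,0,0,40],
  [0,0,0.003,0,0,0,40],
  [0,0,0.004,0,0,0,40],
  [0,0,0.005,0,0,0,40],
])

```text
t: 20.9
tcp_pos: [0.5468, 0.2167, 0.0571]
tool_rot: [-3.142, 0.0, -2.909]
wrist_force: [-1.3, -0.8, 3.6]
width: 0.0465
grip_force: 52.3
```

jog_arm([
  [0,0,0.001,0,0,0,40],
  [0,0,0.002,0,0,0,40],
  [0,0,0.003,0,0,0,40],
  [0,0,0.004,0,0,0,40],
  [0,0,0.004,0,0,0,40],
])

```text
t: 21.32
tcp_pos: [0.5468, 0.2167, 0.0571]
tool_rot: [-3.141, 0.0, -2.909]
wrist_force: [-4.5, -1.4, 11.3]
width: 0.0462
grip_force: 53.2
```

jog_arm([
  [0,0,0,0,0,0,40],
  [0,0,0,0,0,0,40],
  [0,0,0,0,0,0,40],
  [0,0,0,0,0,0,40],
  [0,0,0,0,0,0,40],
])

```text
t: 21.73
tcp_pos: [0.5468, 0.2167, 0.0571]
tool_rot: [-3.141, 0.0, -2.909]
wrist_force: [-4.9, -1.0, 10.2]
width: 0.0464
grip_force: 53.2
```

Run:
```python
from h import *
c=cam("wrist"); s=get_state(); print(s["tcp_pos"],s["tool_rot"],s["wrist_force"],s["wrist_torque"],s["grip_force"])
ringfit(c,s)
t=cam("scene"); W=np.zeros((600,640,3),np.uint8); W[:250]=c["im"][150:]; W[255:595,:453]=cv2.resize(t["im"][150:210,330:410],(453,340),interpolation=2)
cv2.imwrite("pics/w8.png",W)
```

```text
[0.54682946 0.21668374 0.05706821] [-3.14141022e+00  2.31886212e-04 -2.90865582e+00] [-5.62244341 -0.74893283 10.40236519] [-0.22502274  0.84438499 -0.04171072] 53.170710116392Traceback (most recent call last):
  File "<stdin>", line 3, in <module>
  File "h.py", line 29, in ringfit
    x=np.where(m[v])[0]; E+=[(x[0]-.0,v+.5),(x[-1]+1,v+.5)]
                              ~^^^
IndexError: index 0 is out of bounds for axis 0 with size 0
```

Run:
```python
from h import *
c=cam("wrist"); t=cam("scene"); W=np.zeros((600,640,3),np.uint8); W[:250]=c["im"][150:]; W[255:595,:453]=cv2.resize(t["im"][150:210,330:410],(453,340),interpolation=2)
cv2.imwrite("pics/w8.png",W)
```

```text
(no output)
```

View pics/w8.png

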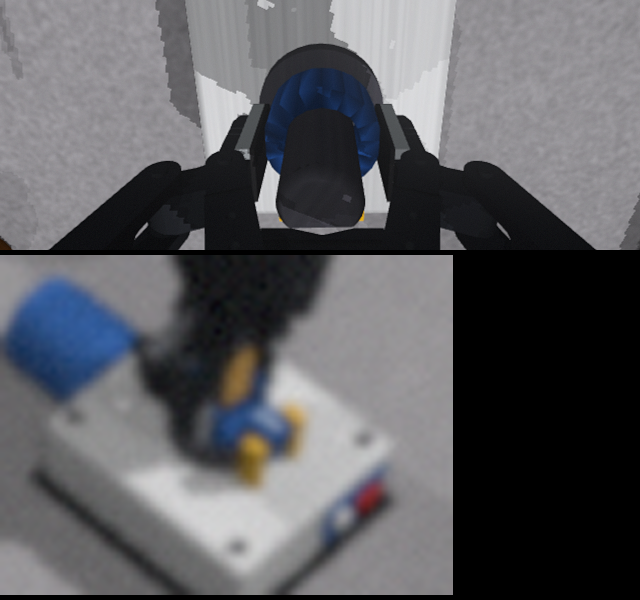

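The collar is home on the shaft: in the crop the boss sits between the yellow posts at (250,460) and (293,425), with the brass flat above it facing the window. The tool height of 57.1 mm matches the expected seat, and it presses down with about 10 N at a 53 N grip. I hand it in.

```bash
python3 -c "
from bench import finish_job
print(finish_job())"
```

```text
the job is handed in; nothing more can be done
None
```

I turned the shaft flat to the window, seated the blue collar on the shoulder with its boss between the posts, and handed the job in still gripping it (53 N) and pressing down about 10 N; the judge's result was not shown.

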